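Top the drum pyramid on the lift

TASK

Lift the metal specimen drum off its wire stand (its swing handle has dropped over to one side) and lay it gently on the lift, saddled centrally in the gap on top of the two drums lying there and parallel to them, so that the three make a pyramid. Put it down without dropping or ramming it, let go, and leave everything else on the bench where it is.

Things in the scene. Friction and masses are not known exactly. Their poses are not given: they have to be found in the camera images.
- drum: The drum to move: closed metal cylinder lying on the wire stand, 88 mm diameter over two raised hoops (85 mm between them), 100 mm long, 0.45 to 0.9 kg, evenly filled; too big for most grippers to span. Origin at its centre; its y is its axis, at the start its z is up. Wire swing handle, pivoted at the middle of both ends; it hangs straight below the handle when lifted.
- drum_pivot (a point): Middle of the drum's +y end, on its axis: one pivot of the U-shaped handle. Legs of 6 mm wire, 58 mm either side of the drum's centre; bar parallel to the drum's axis, 85 mm from it; the bar's middle 80 mm is a round 14 mm grip. It swings 63 degrees either way from upright, stays where put (0.06 N m), and starts leaning 30 to 52 degrees to the drum's -x side: angle not reported, look or feel.
- stand: Fixed wire stand, foot 130 x 130 mm, origin at the centre of its underside on the bench, z up, two steel rails of 16 mm diameter, 126 mm long, along its y at x = -30 and +30 mm, their centrelines 55 mm up. The drum lies on them with its axis along the stand's y, its centre 97.5 mm above the bench.
- lift: Fixed bench lift: white foot 200 x 120 x 22 mm, origin at the centre of its underside on the bench, z up. Above it a rigid platform 205 x 125 mm, left somewhere between 40 and 85 mm above the bench; its height is not reported, so look or feel for it. Two drums without handles are held fast in the platform's rack.
- lift_foot_top (a point): Middle of the top of the lift's foot, 22 mm up, under the middle of the gap. The two held drums, 88 mm diameter, 100 mm long, lie on the platform with axes along the lift's y at x = -50 and +50 mm (12 mm gap between). Their tops are 88 mm above the platform; a third drum saddled in the gap has its axis 116 mm above the platform.
- bottle: Bystander: amber bottle, 54 mm diameter, about 115 mm high, origin at the centre of its underside.
- jar: Bystander: clear specimen jar with a cap, 54 mm diameter, 60 mm high, origin at the centre of its underside.
- rack: Bystander: pale wooden tube rack 100 x 200 x 45 mm, empty, origin at the centre of its underside.
- mouse: Bystander: black computer mouse 100 x 58 x 31 mm, origin at the centre of its underside.
- spare: Bystander: a spare metal drum standing on its end, 88 mm diameter, 100 mm high, origin at the centre of its underside. Not part of the job.
- slidebox: Bystander: grey slide box 90 x 130 x 35 mm, origin at the centre of its underside.
Things that resemble listed ones, but are neither listed nor needed, are in the scene too. What is shaped like the stand but blue or turquoise is not meant.

How it is judged:
On the way:
1. the drum is lifted clear of the stand, at least 30 mm above its resting height (height (world z) of drum above 0.1275 m and contact force between drum and stand below 0.1 N and contact force between the fingers and drum above 1 N), for 0.2 s.
At the end, for the whole second after the job is handed in: The drum rests still on the lift in the gap on top of the two drums: its centre within 12 mm of the gap's middle line and within 25 mm of the other drums' middle along it, its axis within 0.17 rad of theirs, its centre more than 140 mm above the bench. The handle may lean any way (x of drum in the frame of lift between -0.012 and 0.012 m and y of drum in the frame of lift between -0.025 and 0.025 m and height (world z) of drum above 0.14 m and angle between the y axis of drum and the y axis of lift, either way round below 0.17 rad and contact force between drum and lift above 2 N and linear speed of drum below 0.02 m/s and angular speed of drum below 0.2 rad/s); the robot touches nothing.
It fails at once if the drum is dropped: it falls out of the gripper faster than 0.35 m/s (a drop of some 6 mm) (linear speed of drum above 0.35 m/s and contact force between the fingers and drum below 0.05 N).
It fails at once if the gripper rams the drum onto the lift with more than 60 N (contact force between drum and lift above 60 N and contact force between the fingers and drum above 5 N).
It fails at once if a bystander (amber bottle, jar, tube rack, mouse, spare drum or slide box) is moved by more than 25 mm (distance of any of bottle, jar, rack, mouse, spare, slidebox from where it was at the start of the episode above 0.025 m).
It also fails if it takes over 72 s, if anything falls off the work surface, if the arm or the gripper's body presses on something with over 40 N, if the wrist force passes 120 N, or if a joint passes its speed limit or range.

ROBOT

A 6-joint arm with a two-finger parallel gripper is mounted at the origin on the work surface. World frame = base frame: x ahead of the robot, y to its left, z up, the work surface at z = 0. Lengths are in m, angles in rad, forces in N, time in s.
With the tool pointing down it reaches from about 0.3 to 0.875 m from the base axis. Payload 6.4 kg.
Tool frame: the origin (TCP) lies midway between the tips of the shut fingers; the grasp point (between the pads) lies 19 mm behind it; z points along the fingers, y is the line along which they close (so a half turn about z gives the same grasp; the last joint's range is limited). The gripper opens to 85 mm and grips with 20 to 120 N. Pads are 22 mm wide; open, the fingers measure 114 mm over their backs; the gripper's body (76 mm by 85 mm) begins 54 mm behind the grasp point. The pads swing forward as they close: fully open they stand 13 mm farther back than shut.
Start: joints at [-1.315, 0.181, 1.607, -0, 1.354, -0.206], TCP at [0.256, -0.515, 0.231] pointing down, gripper open.
Joint ranges: [-2.99, 2.99], [-0.89, 2.07], [0.3, 2.58], [-1.14, 4.28], [0, 2.63], [-3.12, 3.12]. Speed limits (rad/s): [2.57, 2.57, 3.01, 3.14, 3.14, 3.14].

INTERFACE

Orientations are given as a unit quaternion [w, x, y, z].
In Python, from bench import ctrl gives the robot as it stands. The module is installed in compiled form; this text tells all that it offers.
- The arm moves only by the tool move_arm, never from a script. Its argument "plan" is one flat list of numbers, 6 for each row, row after row: the shift along the world's x, y, z in units of 50 mm (1.0 is 50 mm), then the turn, a rotation vector about the world's x, y, z in rad. A call has 1 to 10 rows; each row is the pose to reach, as a shift and turn from the pose commanded when the call began; what a row does not reach only later rows make up. A row lasts 1/8 s, in which the tool goes at most 62.5 mm and 10.7 degrees, less where a joint would pass 70% of its speed; a pose out of reach is approached as far as the arm can. A call with a gripper value outside its range is refused whole. "grip" is the finger opening in mm, from 0 to 85.4, set as the call begins (left out, the last holds). The fingers move at their own pace and stop on an object; the grip force is fixed at half the most. Time passes only in rows, so rows that repeat a pose let the fingers close. It gives the time, the measured TCP pose, the force, the opening and the grip force at its end, in the units of the state.
- ctrl.get_obs(): the state, without advancing time (a new reading comes with each control period).
- ctrl.camera(name): name is "scene" or "side" or "wrist"; returns a dict with "pixels" (384x512x3 uint8, red, green, blue), "fx", "fy", "cx", "cy" (pixels), "origin" and "attitude" of the camera in the world. Camera axes: x right, y down, z forward; pixel columns grow to the right and rows downward; lengths in m; the calibration is good to about 2 mm. A picture is of the moment at which its call begins. There is no depth.
- ctrl.hand_in(): hands the job in; it is judged then, once.
The state is a dict: "time_s": time; "q": joint angles; "dq": joint speeds; "joint_efforts": joint torques, N m; "eef_pos": TCP position; "eef_rot": TCP orientation; "wrist_force": force on the tool from outside, world axes, zero at the start; "torque": the same for the moment, N m; "opening": opening from 0.0 (shut) to 1.0 (fully open); "grasp_force": force on a finger pad.
Only numpy, scipy, OpenCV 4.12 (cv2) and the standard library are available. Lean on these libraries where they do the work, as an engineer would, in place of code of your own. Each camera call takes 0.05 s, during which the arm holds its last target. There are 200 camera calls.

## Working session

There is one attempt and no reset: what is moved stays moved. The work goes in short steps, Python scripts to look and compute and a tool call to move; the robot and the scene stay as the last step left them, time stands still between calls to the robot, and variables do not carry over. Pictures are saved under pics/ and viewed, at most 10 in all, crops included, and the job is handed in when it is done.

Besides the shell and the picture viewer there is one more tool, called after "Call:" as a command line: name --argument value ..., lists and objects as JSON in quotes. move_arm: Moves the arm, as the interface text tells. Its arguments: {"type":"object","properties":{"plan":{"type":"array"},"grip":{"type":"number"}},"required":["plan"]}

```bash
mkdir -p pics; python3 - <<'E'
from bench import ctrl
import cv2,numpy as np
for n in ["scene","side"]:
    c=ctrl.camera(n); cv2.imwrite(f"pics/{n}0.png",cv2.resize(c["pixels"][:,:,::-1],(800,600),interpolation=cv2.INTER_CUBIC))
    print(n,[c[k] for k in("fx","fy","cx","cy","origin","attitude")])
o=ctrl.get_obs();print(o["eef_pos"],o["eef_rot"],o["time_s"])
E
```

```text
scene [425.9299385993918, 425.9299385993918, 256.76907601391827, 188.70048942360404, array([1.24987719, 0.85322522, 1.21283788]), array([-0.12976317,  0.29691756,  0.87074477, -0.36987165])]
side [456.759726259507, 456.759726259507, 250.532577468458, 192.35715497920438, array([ 0.46200758, -1.33644304,  1.00629948]), array([-0.46025271,  0.88763899, -0.00813176,  0.01408361])]
[ 0.25607582 -0.51427016  0.2304607 ] [-8.04894230e-04  9.73461992e-01  2.28847333e-01 -1.63051682e-05] 0.1
```

View pics/scene0.png

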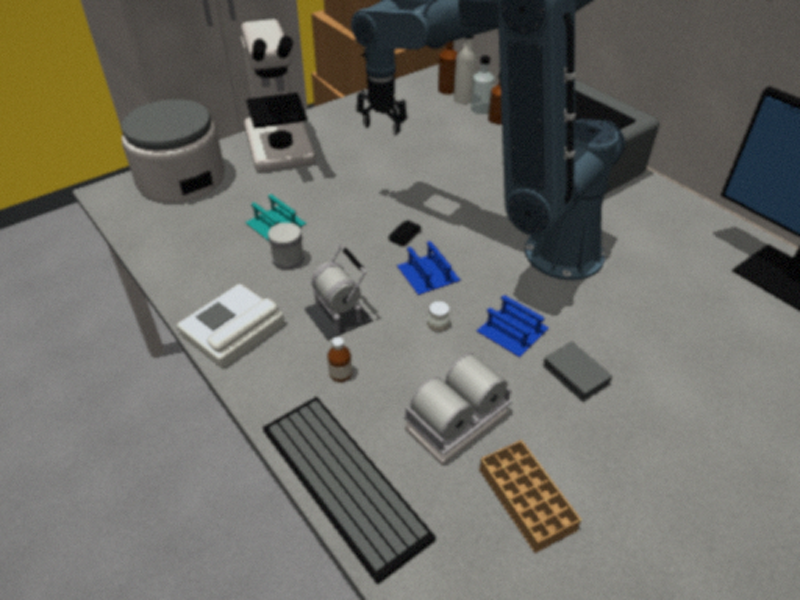

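View pics/side0.png

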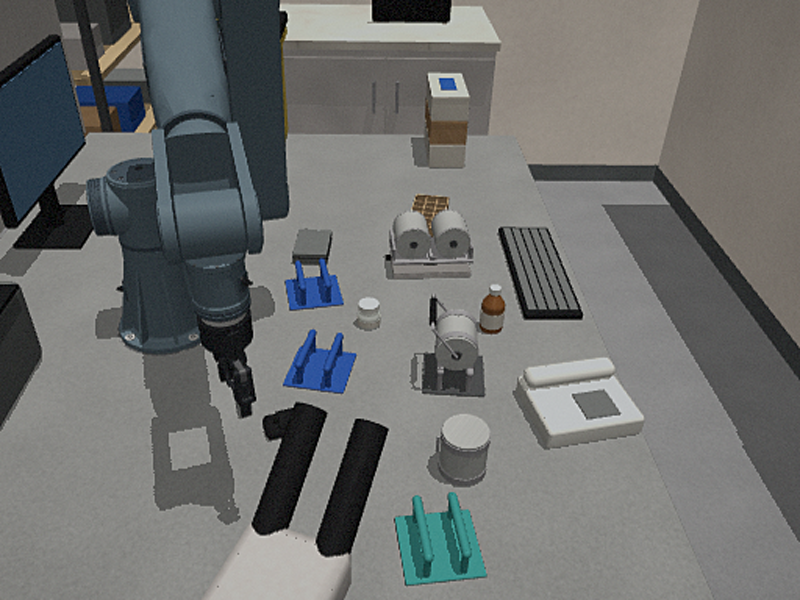

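The drum on the dark grey stand is at scene (338,285) and side (456,342), with the handle grip leaning toward the robot at side (433,310). These could be mistaken for it:
- Spare drum standing on end: scene (286,245)
- The two held lift drums: scene (441,408) and (477,385)
- Blue and turquoise stands, empty: scene (428,268), (513,325) and (275,217)

By the description, the target is the drum with the handle. I'll check it in a close crop.

```bash
cat > h.py <<'E'
from bench import ctrl
import cv2,numpy as np
from scipy.spatial.transform import Rotation as R
def crop(c,x0,y0,w,h,s): return cv2.resize(c["pixels"][y0:y0+h,x0:x0+w,::-1],None,fx=s,fy=s,interpolation=cv2.INTER_CUBIC)
def ray(c,u,v):
    w,x,y,z=c["attitude"]; d=R.from_quat([x,y,z,w]).apply([(u-c["cx"])/c["fx"],(v-c["cy"])/c["fy"],1]); return np.array(c["origin"]),d
def onz(c,u,v,z): o,d=ray(c,u,v); return o+d*(z-o[2])/d[2]
def tri(*cuv):
    A=np.zeros((3,3));b=np.zeros(3)
    for c,u,v in cuv:
        o,d=ray(c,u,v);d/=np.linalg.norm(d);P=np.eye(3)-np.outer(d,d);A+=P;b+=P@o
    p=np.linalg.solve(A,b)
    return p,[np.linalg.norm(np.cross(p-ray(c,u,v)[0],ray(c,u,v)[1]/np.linalg.norm(ray(c,u,v)[1]))) for c,u,v in cuv]
def proj(c,p):
    w,x,y,z=c["attitude"]; q=R.from_quat([x,y,z,w]).inv().apply(np.asarray(p)-c["origin"]); return np.stack([c["cx"]+c["fx"]*q[...,0]/q[...,2],c["cy"]+c["fy"]*q[...,1]/q[...,2]],-1)
E
python3 - <<'E'
from h import *
import pickle
a=ctrl.camera("scene");b=ctrl.camera("side");pickle.dump((a,b),open("c0.pkl","wb"))
t=[crop(a,185,150,66,50,6),crop(b,260,185,66,50,6),crop(a,250,220,88,66,4.5),crop(b,235,125,88,66,4.5)]
t=[cv2.resize(i,(396,297)) for i in t]
cv2.imwrite("pics/c1.png",np.vstack([np.hstack(t[:2]),np.hstack(t[2:])]))
E
```

```text
(no output)
```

View pics/c1.png

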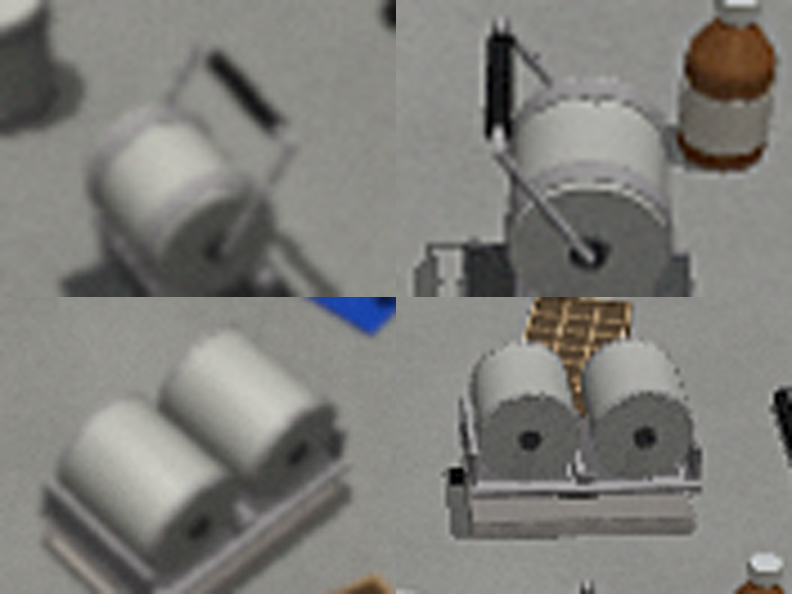

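The close crop shows the target drum with its handle leaning toward −x (the robot). I'll fit poses to the pixels I read off.

```bash
cat > fit.py <<'E'
from h import *
import pickle
from scipy.optimize import least_squares
a,b=pickle.load(open("c0.pkl","rb"))
T1=lambda X,Y:(185+X/6,150+Y/6);T2=lambda X,Y:(260+(X-396)/6,185+Y/6)
T3=lambda X,Y:(250+X/4.5,220+(Y-297)/4.5);T4=lambda X,Y:(235+(X-396)/4.5,125+(Y-297)/4.5)
def P(x,y,yaw,l): l=np.array(l,float); c,s=np.cos(yaw),np.sin(yaw); return np.array([x+c*l[0]-s*l[1],y+s*l[0]+c*l[1],l[2]])
def fd(p):
    x,y,w,f=p; g=lambda s:[-.085*np.sin(f),s,.0975+.085*np.cos(f)]
    L=[(a,[0,.055,.0975],T1(222,247)),(b,[0,-.055,.0975],T2(590,255)),
       (a,g(.04),T1(280,125)),(a,g(-.04),T1(213,57)),(b,g(.04),T2(498,37)),(b,g(-.04),T2(498,133))]
    return np.concatenate([proj(c,P(x,y,w,l))-uv for c,l,uv in L])
def fl(p):
    x,y,w,h=p
    L=[(b,[-.05,-.05,h+.044],T4(530,440)),(b,[.05,-.05,h+.044],T4(644,437)),(a,[.05,.05,h+.044],T3(200,525)),(a,[-.05,.05,h+.044],T3(298,452)),
      (b,[-.1,-.06,0],T4(472,535)),(b,[.1,-.06,0],T4(693,533))]
    return np.concatenate([proj(c,P(x,y,w,l))-uv for c,l,uv in L])
for f,g in((fd,[.55,-.2,0,.7]),(fl,[.5,.15,0,.06])):
    r=least_squares(f,g,loss="soft_l1"); print(r.x.round(4),r.fun.round(1))
E
python3 fit.py
```

```text
[ 0.6423 -0.1818 -0.0661  0.6607] [-0.1  0.4 -0.  -0.3 -0.7  0.  -0.4 -0.2 -0.6  0.4 -0.4 -0.7]
[0.6209 0.2529 0.0718 0.05  ] [-0.3 -0.1 -0.3 -0.4 -0.3  0.6 -0.7 -0.1 -0.3  0.8 -0.1 -0.8]
```

```bash
cat >> h.py <<'E'
def tool(yaw,f): # tool frame: z down leaning by f to the drum's +x, y along the drum's x
    return R.from_euler("z",yaw)*R.from_euler("y",-f)*R.from_matrix(np.array([[0,1,0],[1,0,0],[0,0,-1]]).T)
def rel(p,Rt):
    o=ctrl.get_obs(); w,x,y,z=o["eef_rot"]; R0=R.from_quat([x,y,z,w])
    return ((np.array(p)-o["eef_pos"])/.05).round(2),(Rt*R0.inv()).as_rotvec().round(3)
E
python3 - <<'E'
from h import *
f=.66;T=tool(-.066,f);bar=np.array([.5902,-.1784,.1646]);d=T.apply([0,0,1])
print(d,bar+.019*d)
for k in(-.10,.019): print(rel(bar+k*d,T),bar+k*d)
E
```

```text
[ 0.61178197 -0.04043634 -0.78999223] [ 0.60182386 -0.17916829  0.14959015]
(array([5.46, 6.8 , 0.26]), array([-0.383, -0.575,  1.003])) [ 0.5290218  -0.17435637  0.24359922]
(array([ 6.91,  6.71, -1.62]), array([-0.383, -0.575,  1.003])) [ 0.60182386 -0.17916829  0.14959015]
```

Call:
move_arm --plan '[2.7,3.4,0.8,-0.19,-0.29,0.5,5.46,6.8,0.26,-0.383,-0.575,1.003,5.46,6.8,0.26,-0.383,-0.575,1.003,5.46,6.8,0.26,-0.383,-0.575,1.003,5.46,6.8,0.26,-0.383,-0.575,1.003,5.46,6.8,0.26,-0.383,-0.575,1.003,5.46,6.8,0.26,-0.383,-0.575,1.003,5.46,6.8,0.26,-0.383,-0.575,1.003,5.46,6.8,0.26,-0.383,-0.575,1.003,5.46,6.8,0.26,-0.383,-0.575,1.003]' --grip 70

```text
time_s: 1.45
eef_pos: [0.5289, -0.1761, 0.2445]
eef_rot: [0.237, 0.691, 0.646, 0.221]
wrist_force: [-0.2, -1.0, 0.7]
opening: 0.821
grasp_force: 0.0
```

```bash
python3 - <<'E'
from h import *
f=.66;T=tool(-.066,f);bar=np.array([.5902,-.1784,.1646]);d=T.apply([0,0,1])
print(rel(bar+.019*d,T))
w=ctrl.camera("wrist");b=ctrl.camera("side")
gp=lambda s:bar+s*np.array([.066,.998,0])
print([proj(w,gp(s)).round(1) for s in(-.04,.04)],[proj(b,gp(s)).round(1) for s in(-.04,.04)])
cv2.imwrite("pics/w1.png",np.hstack([cv2.resize(w["pixels"][:,:,::-1],(400,300)),crop(b,235,140,100,75,4)]))
E
```

```text
(array([ 1.46, -0.06, -1.9 ]), array([0.   , 0.001, 0.002]))
[array([251.6, 231.5]), array([251.4, 151.3])] [array([276.6, 206.5]), array([276.4, 191.6])]
```

View pics/w1.png

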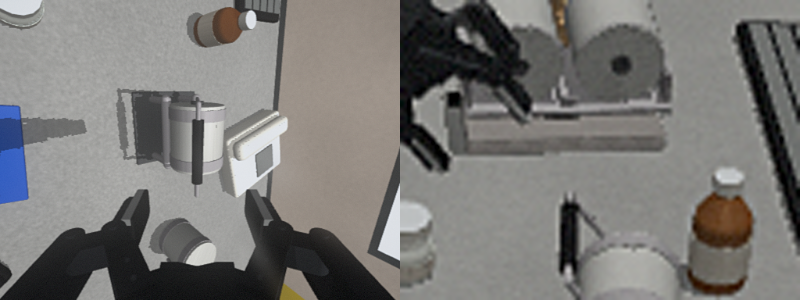

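In the wrist view (scaled to 400x300) the bar lies at (197,120)–(198,184), which is within 1–4 px of the prediction and centred between the fingers. I'll advance and close.

Call:
move_arm --plan '[0.4,-0.02,-0.5,0,0,0,0.8,-0.03,-1.05,0,0,0,1.15,-0.05,-1.5,0,0,0,1.46,-0.06,-1.9,0,0,0,1.46,-0.06,-1.9,0,0,0,1.46,-0.06,-1.9,0,0,0]'

```text
time_s: 2.3
eef_pos: [0.602, -0.1785, 0.1498]
eef_rot: [0.237, 0.691, 0.646, 0.222]
wrist_force: [-0.3, 0.5, 0.6]
opening: 0.819
grasp_force: 0.0
```

Call:
move_arm --plan '[0,0,0,0,0,0,0,0,0,0,0,0,0,0,0,0,0,0,0,0,0,0,0,0,0,0,0,0,0,0,0,0,0,0,0,0,0,0,0,0,0,0,0,0,0,0,0,0]' --grip 0

```text
time_s: 3.3
eef_pos: [0.6024, -0.1779, 0.15]
eef_rot: [0.237, 0.691, 0.646, 0.222]
wrist_force: [-5.5, 0.2, 5.5]
opening: 0.144
grasp_force: 58.5
```

Call:
move_arm --plan '[0.06,0,0.04,0.004,0.055,0,0.12,-0.01,0.08,0.007,0.11,0,0.25,-0.02,0.15,0.015,0.22,0,0.38,-0.03,0.2,0.022,0.33,0,0.52,-0.03,0.24,0.029,0.44,0,0.67,-0.04,0.26,0.036,0.55,0,0.79,-0.05,0.27,0.043,0.648,0,0.79,-0.05,0.27,0.043,0.648,0,0.79,-0.05,0.27,0.043,0.648,0]'

```text
time_s: 4.42
eef_pos: [0.6429, -0.1812, 0.1639]
eef_rot: [0.006, 0.73, 0.683, 0.005]
wrist_force: [-0.1, -2.6, 5.0]
opening: 0.139
grasp_force: 59.4
```

```bash
python3 - <<'E'
from h import *
a=ctrl.camera("scene");b=ctrl.camera("side")
cv2.imwrite("pics/v2.png",np.hstack([crop(a,170,120,100,100,4),crop(b,245,150,100,100,4)]))
print(ctrl.get_obs()["wrist_force"],ctrl.get_obs()["grasp_force"])
E
```

```text
[-0.12191699 -1.6947648   4.88132951] 59.41972196102142
```

View pics/v2.png

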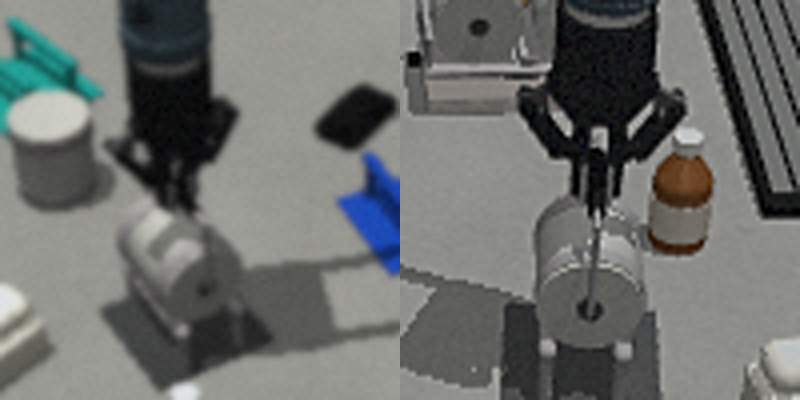

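The handle is upright in the fingers and the drum is still on the grey stand (side-crop pivot at 592,310). I'll lift straight up.

Call:
move_arm --plan '[0,0,0.1,0,0,0,0,0,0.25,0,0,0,0,0,0.5,0,0,0,0,0,0.85,0,0,0,0,0,1.25,0,0,0,0,0,1.7,0,0,0,0,0,2.1,0,0,0,0,0,2.4,0,0,0,0,0,2.5,0,0,0,0,0,2.5,0,0,0]'

```text
time_s: 5.78
eef_pos: [0.6416, -0.1802, 0.2876]
eef_rot: [0.004, 0.73, 0.683, 0.004]
wrist_force: [-0.1, 0.4, -7.9]
opening: 0.139
grasp_force: 58.6
```

```bash
python3 - <<'E'
from h import *
a=ctrl.camera("scene");b=ctrl.camera("side")
cv2.imwrite("pics/v3.png",np.hstack([crop(a,160,90,110,110,3.6),crop(b,235,100,110,110,3.6)]))
print(ctrl.get_obs()["wrist_force"],ctrl.get_obs()["torque"])
# target: bar offset from drum centre straight up .085, TCP .066 above centre
p=np.array([.6209,.2529,.05+.116+.066])
for z in(.06,.02): print(rel(p+[0,0,z],tool(.0718,0)))
E
```

```text
[-0.13875696  0.2930869  -7.71870081] [0.03856489 0.05262972 0.00959862]
(array([-0.41,  8.66,  0.11]), array([-0.001,  0.01 ,  0.138]))
(array([-0.41,  8.66, -0.69]), array([-0.001,  0.01 ,  0.138]))
```

View pics/v3.png

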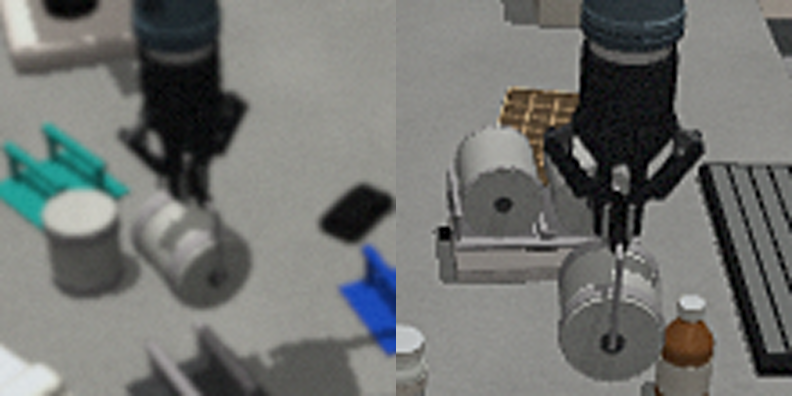

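The drum hangs free below the handle, off the stand, with about 8 N on the wrist. I'll carry it smoothly to above the lift.

Call:
move_arm --plan '[0,0.1,0.02,0,0,0,0,0.35,0.05,0,0,0.005,0,0.75,0.08,0,0,0.012,-0.05,1.25,0.1,0,0,0.02,-0.08,1.8,0.1,0,0,0.028,-0.1,2.35,0.1,0,0.002,0.037,-0.13,2.9,0.1,0,0.003,0.046,-0.16,3.45,0.1,0,0.004,0.055,-0.19,4.0,0.1,0,0.005,0.064,-0.22,4.55,0.1,0,0.006,0.073]'

```text
time_s: 7.12
eef_pos: [0.63, 0.0501, 0.2931]
eef_rot: [0.002, 0.704, 0.71, 0.002]
wrist_force: [-0.1, 0.2, -7.4]
opening: 0.142
grasp_force: 58.5
```

Call:
move_arm --plan '[-0.02,0.55,0,0,0,0.01,-0.05,1.1,0,0,0,0.02,-0.08,1.65,0,0,0.001,0.03,-0.1,2.2,0,0,0.002,0.036,-0.12,2.75,0,0,0.003,0.044,-0.14,3.25,0,0,0.003,0.052,-0.16,3.65,0,0,0.004,0.058,-0.18,3.95,0,0,0.004,0.063,-0.19,4.08,0,0,0.004,0.065,-0.19,4.11,0,0,0.004,0.065]'

```text
time_s: 8.38
eef_pos: [0.6212, 0.2527, 0.2927]
eef_rot: [0.001, 0.681, 0.732, 0.0]
wrist_force: [-0.4, -0.4, -7.6]
opening: 0.141
grasp_force: 58.5
```

Call:
move_arm --plan '[0,0,0,0,0,0,0,0,0,0,0,0,0,0,0,0,0,0,0,0,0,0,0,0]'

```text
time_s: 8.88
eef_pos: [0.6213, 0.2525, 0.2928]
eef_rot: [0.001, 0.681, 0.732, 0.001]
wrist_force: [0.6, -0.2, -7.8]
opening: 0.139
grasp_force: 58.5
```

```bash
python3 - <<'E'
from h import *
import pickle
a=ctrl.camera("scene");b=ctrl.camera("side");pickle.dump((a,b),open("c4.pkl","wb"))
cv2.imwrite("pics/v4.png",np.hstack([crop(a,235,165,110,132,3.6),crop(b,225,80,110,132,3.6)]))
o=ctrl.get_obs();print(o["wrist_force"],o["torque"],o["eef_pos"],o["eef_rot"])
E
```

```text
[-0.53460632  0.02946649 -7.55822278] [ 0.03429405 -0.00228609 -0.00356808] [0.62124651 0.25256735 0.29279328] [5.26602940e-04 6.81400899e-01 7.31910006e-01 5.30685242e-04]
```

View pics/v4.png

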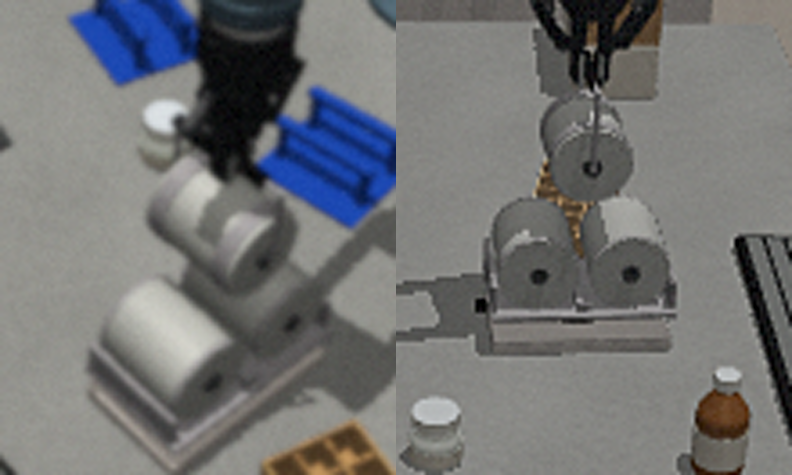

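The drum is above the gap, with its pivots at scene-crop (264,262) and side-crop (592,169). The held drums' end centres are at side (539,277)/(630,275) and scene (212,381)/(290,322). I'll compute the offset.

```bash
python3 - <<'E'
from h import *
import pickle
from scipy.optimize import least_squares
a,b=pickle.load(open("c4.pkl","rb"))
S=lambda X,Y:(235+X/3.6,165+Y/3.6);D=lambda X,Y:(225+(X-396)/3.6,80+Y/3.6)
def P(x,y,w,l): c,s=np.cos(w),np.sin(w); return np.array([x+c*l[0]-s*l[1],y+s*l[0]+c*l[1],l[2]])
def f(p,o):
    x,y,z,w,dx,dy=p
    return np.r_[proj(b,P(x,y,w,[-.05,-.05,z]))-D(539,277),proj(b,P(x,y,w,[.05,-.05,z]))-D(630,275),
     proj(a,P(x,y,w,[.05,.05,z]))-S(212,381),proj(a,P(x,y,w,[-.05,.05,z]))-S(290,322)]
r=least_squares(f,[.62,.25,.094,.07,0,0],args=(0,));print(r.x[:4].round(4),r.fun.round(1))
g=lambda p:np.r_[proj(a,P(p[0],p[1],.072,[0,.053,p[2]+.053*p[3]]))-S(264,262),proj(b,P(p[0],p[1],.072,[0,-.053,p[2]-.053*p[3]]))-D(592,169)]
r=least_squares(g,[.62,.25,.22,0]);print(r.x.round(4),r.fun.round(1))
E
```

```text
[0.6209 0.2516 0.093  0.0725] [-0.2  0.1 -0.2 -0.3 -0.   0.3 -0.3 -0.2]
[ 0.6221  0.2499  0.2218 -0.0451] [0. 0. 0. 0.]
```

Call:
move_arm --plan '[-0.02,0.02,-0.08,0,0,0,-0.02,0.02,-0.22,0,0,0,-0.02,0.02,-0.4,0,0,0,-0.02,0.02,-0.58,0,0,0,-0.02,0.02,-0.74,0,0,0,-0.02,0.02,-0.86,0,0,0,-0.02,0.02,-0.94,0,0,0,-0.02,0.02,-0.98,0,0,0,-0.02,0.02,-1.0,0,0,0]'

```text
time_s: 10.1
eef_pos: [0.6203, 0.2537, 0.2429]
eef_rot: [0.001, 0.681, 0.732, 0.001]
wrist_force: [-0.3, 0.7, -7.5]
opening: 0.141
grasp_force: 58.5
```

Call:
move_arm --plan '[0,0,-0.02,0,0,0,0,0,-0.04,0,0,0,0,0,-0.06,0,0,0,0,0,-0.08,0,0,0,0,0,-0.08,0,0,0]'

```text
time_s: 10.72
eef_pos: [0.6201, 0.2537, 0.2386]
eef_rot: [0.0, 0.681, 0.732, 0.0]
wrist_force: [0.0, 0.4, -8.0]
opening: 0.142
grasp_force: 58.5
```

Call:
move_arm --plan '[0,0,-0.02,0,0,0,0,0,-0.04,0,0,0,0,0,-0.06,0,0,0,0,0,-0.06,0,0,0]'

```text
time_s: 11.22
eef_pos: [0.6208, 0.2536, 0.2364]
eef_rot: [0.001, 0.681, 0.732, 0.001]
wrist_force: [0.8, 0.0, -4.3]
opening: 0.142
grasp_force: 58.8
```

Call:
move_arm --plan '[0,0,-0.01,0,0,0,0,0,-0.02,0,0,0,0,0,-0.02,0,0,0]'

```text
time_s: 11.6
eef_pos: [0.6209, 0.2536, 0.2359]
eef_rot: [0.001, 0.681, 0.732, 0.001]
wrist_force: [1.1, -2.0, 1.0]
opening: 0.139
grasp_force: 59.3
```

Call:
move_arm --plan '[0,0,-0.01,0,0,0,0,0,-0.02,0,0,0,0,0,-0.02,0,0,0]'

```text
time_s: 11.98
eef_pos: [0.621, 0.2536, 0.2358]
eef_rot: [0.002, 0.681, 0.732, 0.002]
wrist_force: [-0.2, -3.5, 6.8]
opening: 0.139
grasp_force: 60.0
```

```bash
python3 - <<'E'
from h import *
a=ctrl.camera("scene");b=ctrl.camera("side")
cv2.imwrite("pics/v5.png",np.hstack([crop(a,235,165,110,132,3.6),crop(b,225,80,110,132,3.6)]))
o=ctrl.get_obs();print(o["wrist_force"],o["torque"])
E
```

```text
[-0.71812875 -3.07615968  7.39838311] [-0.47236596 -0.04424127 -0.02570227]
```

View pics/v5.png

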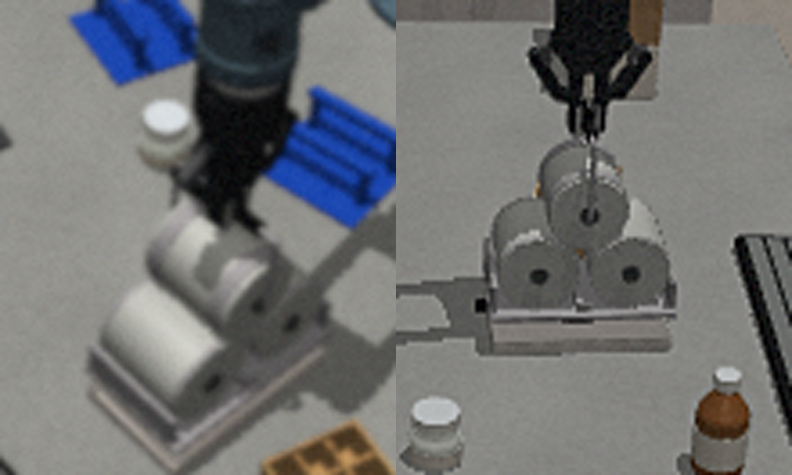

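The picture shows the drum seated in the gap as a pyramid, with its side pivot at (591,215) above the held centres at (539,276) and (631,274). I'll relieve the load, open and retreat upward.

Call:
move_arm --plan '[0,0,0.02,0,0,0,0,0,0.02,0,0,0]'

```text
time_s: 12.32
eef_pos: [0.6208, 0.2536, 0.2358]
eef_rot: [0.001, 0.681, 0.732, 0.001]
wrist_force: [1.0, -4.0, 5.5]
opening: 0.139
grasp_force: 59.8
```

Call:
move_arm --plan '[0,0,0,0,0,0,0,0,0,0,0,0,0,0,0,0,0,0,0,0,0,0,0,0,0,0,0,0,0,0,0,0,0,0,0,0,0,0,0,0,0,0,0,0,0,0,0,0]' --grip 60

```text
time_s: 13.32
eef_pos: [0.6202, 0.2537, 0.2348]
eef_rot: [0.001, 0.681, 0.732, 0.001]
wrist_force: [0.6, -0.6, -0.0]
opening: 0.703
grasp_force: 0.0
```

Call:
move_arm --plan '[0,0,0.2,0,0,0,0,0,0.6,0,0,0,0,0,1.2,0,0,0,0,0,1.8,0,0,0,0,0,2.4,0,0,0,0,0,2.6,0,0,0,0,0,2.6,0,0,0,0,0,2.6,0,0,0]'

```text
time_s: 14.32
eef_pos: [0.6197, 0.2536, 0.3632]
eef_rot: [-0.0, 0.681, 0.732, -0.0]
wrist_force: [0.3, -0.1, -0.8]
opening: 0.701
grasp_force: 0.0
```

```bash
python3 - <<'E'
from h import *
a=ctrl.camera("scene");b=ctrl.camera("side")
cv2.imwrite("pics/v6.png",np.hstack([crop(a,235,165,110,132,3.6),crop(b,225,80,110,132,3.6)]))
o=ctrl.get_obs();print(o["wrist_force"],o["eef_pos"])
E
```

```text
[ 0.24579911  0.59137635 -0.01414322] [0.61973011 0.2535948  0.3630632 ]
```

View pics/v6.png

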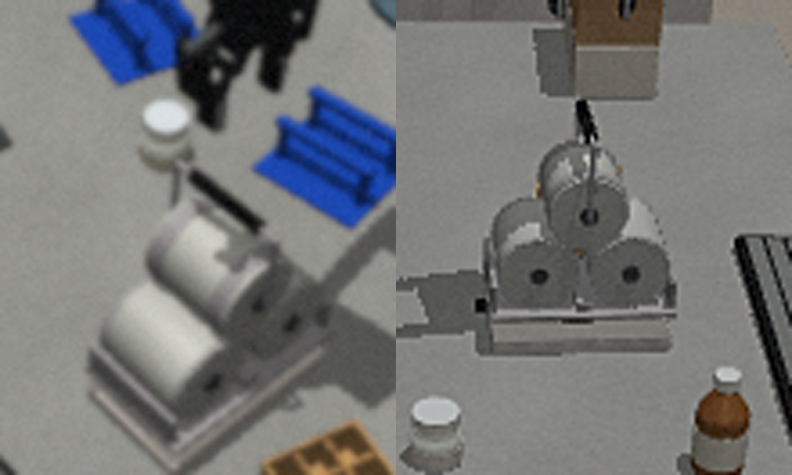

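The drum rests in the gap with its handle upright (grip at side 587,122), and the gripper is well clear. I'll hand in the job.

```bash
python3 -c "
from bench import ctrl
print(ctrl.hand_in())"
```

```text
the job is handed in; nothing more can be done
None
```

The drum is lying in the gap on top of the two held drums, released with the gripper clear above it, and the job was handed in at about 14 s; the hand-in returned no verdict.

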